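Stock check: open the lever bin and ease its lid shut

TASK

Show the stock in the blue bin for a count: press its lever paddle down from above with the fingertips until the lid is fully open and hold it there for three seconds. Then ease the lever back up slowly so that the lid comes down gently, without falling or slamming, until it is shut. Work only on the blue lever: do not touch the lid, do not hook, pinch or lift anything, and leave the orange bin, tape roll, carton and screwdriver as they are.

Things in the scene. Friction and masses are not known exactly. Their poses are not given: they have to be found in the camera images.
- blue_bin: Blue lidded small-parts bin station, fixed on a wooden plinth 0 to 25 mm high. Origin at the top of the plinth, below the lever pivot; +x points from the lever to the box, +z up. The lever sticks out to -x; the box spans x = 35 to 225 mm, 160 mm wide, its rim 140 mm above the origin; brackets lie inside. A push rod on its +y side links lever and lid.
- blue_pad (a point): Centre of the top face of the blue lever's paddle: flat black rubber plate, blue stripes, 80 mm wide, 44 mm along the lever, 11 mm thick with its steel backing (fingers must not hook or pinch that from beneath). Point on the moving lever, 100 mm from the pivot, robot side. At rest the face rises 0.25 rad towards the robot, point 75 mm above the bin's origin; pressed it slopes down 0.20 rad, 30 mm above.
- blue_pivot (a point): Pivot of the blue bin's lever, 50 mm above the bin's origin; the axis is the bin's y.
- blue_lever (a joint): Lever angle in rad: 0 at rest, 0.45 pressed down on its stop. It is linked to the lid: lid angle = 2.22 x lever angle. No spring: only the lid's weight (about 0.2 to 0.4 kg) brings it back; some 3 to 8 N at the paddle hold it.
- blue_lid: The blue lid, a panel 198 x 170 x 6 mm hinged along the bin's far rim (bin x = 225 mm, 142 mm above its origin). Origin in the middle of its underside, 100 mm from the hinge; +z is the normal of its face: upright when shut, leaning back 1.0 rad when fully open (front edge then about 310 mm above that origin). Undamped: let go it slams; two seconds or more for the way down is gentle. To be moved by the lever only.
- orange_bin: Orange lidded bin station, otherwise the same build and frame as the blue one, with its own lever (orange stripes on the paddle). Not part of the job.
- orange_pad (a point): Centre of the top face of the orange bin's lever paddle, as for the blue one. Leave alone.
- orange_lid: The orange lid, built as the blue one; its +z is upright when shut.
- tape_roll: Bystander: loose yellow packing-tape roll lying flat, 90 mm across, 48 mm high; origin at the centre of its underside.
- carton: Bystander: loose small cardboard carton, 90 x 65 x 50 mm high; origin at the centre of its underside.
- screwdriver: Bystander: loose screwdriver lying on the bench along its own x, handle to -x, about 200 mm long.

How it is judged:
On the way, in this order (a step that is already met when the one before it is completed fails the run):
1. the blue lid is held fully open (above 0.92 rad) for 2.5 s (angle between blue_lid's own z axis and vertical above 0.92 rad), for 2.5 s.
2. the blue lid is shut again (angle between blue_lid's own z axis and vertical below 0.03 rad), for 0.2 s.
At the end, for the whole second after the job is handed in: The blue lid is shut (within 0.03 rad) and still, the orange lid shut, and the tape roll, carton and screwdriver within 15 mm of where they were (angle between each of blue_lid, orange_lid's own z axis and vertical below 0.03 rad and angular speed of blue_lid below 0.05 rad/s and distance of each of tape_roll, carton, screwdriver from where it was at the start of the episode below 0.015 m); the robot touches nothing.
It fails at once if the blue lid falls: it closes faster than 2.5 rad/s (about 0.5 m/s at its front edge) (angular speed of blue_lid above 2.5 rad/s and velocity of joint blue_lever below -0.3 rad/s and angle between blue_lid's own z axis and vertical below 0.8 rad).
It fails at once if the blue lid is touched instead of being worked by its lever (contact force between blue_lid and the fingers above 0.5 N or contact force between blue_lid and the arm above 0.5 N).
It fails at once if the paddle is hooked or pinched from beneath (contact force between blue_lever_c0 and the fingers above 0.5 N).
It fails at once if the orange lid is opened (angle between orange_lid's own z axis and vertical above 0.1 rad).
It fails at once if the tape roll, carton or screwdriver is moved, lifted or carried (over 15 mm) (distance of any of tape_roll, carton, screwdriver from where it was at the start of the episode above 0.015 m).
It also fails if it takes over 42 s, if anything falls off the work surface, if the arm or the gripper's body presses on something with over 40 N, if the wrist force passes 120 N, or if a joint passes its speed limit or range.

ROBOT

A 6-joint arm with a two-finger parallel gripper is mounted at the origin on the work surface. World frame = base frame: x ahead of the robot, y to its left, z up, the work surface at z = 0. Lengths are in m, angles in rad, forces in N, time in s.
With the tool pointing down it reaches from about 0.275 to 0.825 m from the base axis. Payload 5.2 kg.
Tool frame: the origin (TCP) lies on the centre line of the jaws, within the pads' length; the fingertips stand 22 mm ahead of it and the grasp point (between the pads) lies 3 mm ahead of it (bot.nose_length is the distance from the TCP to the fingertips, in m); y points along the fingers, x is the direction in which the jaws open and shut, and the axes are right-handed (so a half turn about y gives the same grasp; the last joint's range is limited). The gripper opens to 93 mm and grips with 3 to 60 N. Pads are 15 mm wide; open, the fingers measure 128 mm over their backs; the gripper's body (75 mm by 188 mm) begins 65 mm behind the grasp point.
Start: joints at [1.054, 0.259, 1.535, -0, 1.348, -0.203], TCP at [0.17, 0.523, 0.21] pointing down, gripper open.
Joint ranges: [-3.14, 3.14], [-0.91, 2.08], [0.19, 2.58], [-1.22, 4.36], [0.22, 2.71], [-3.12, 3.12]. Speed limits (rad/s): [2.57, 2.57, 3.14, 3.14, 3.14, 3.14].

INTERFACE

Orientations are given as a unit quaternion [w, x, y, z].
In Python, from rig import readout, vision, order, bot gives the robot as it stands.
- The arm moves only by the tool arm_command, never from a script. Its arguments are lists of equal length, an entry for each row: "delta_pos": the shift along the tool's x, y, z in m, a list of three; "roll": the turn about the tool's y in degrees; "hand": the opening, from 0 (shut) to 1 (fully open). A call has 1 to 10 rows; each row shifts and turns the commanded pose from where the row before left it, along the tool's axes as they then stand; what a row does not reach is not made up. A row lasts 1/10 s, in which the tool goes at most 50 mm and 8.59 degrees, less where a joint would pass 70% of its speed; a pose out of reach is approached as far as the arm can. A call with a gripper value outside its range is refused whole. The fingers move at their own pace and stop on an object; "newtons" is the grip in N (left out, the last holds). Time passes only in rows, so rows that do not move let the fingers close. It gives the time, the measured TCP pose, the force and the opening at its end, in the units of the state.
- readout.state(): the state, without advancing time (a new reading comes with each control period).
- vision.read_camera(name): name is "scene" or "top" or "wrist"; returns the picture (384x512x3 uint8, red, green, blue); there is no depth.
- vision.camera_info(name): a dict with "vertical_fov" (degrees; the focal length in pixels is half the picture's height over the tangent of half this angle, whatever the lens; pixels are square), "cx", "cy" (the principal point, pixels), "dist_coeffs" ([k1, k2, p1, p2, k3] as OpenCV has them; the pictures are not rectified), "R" (3x3) and "t" (3): a world point X has camera coordinates R X + t; the wrist camera has in their place "tool_from_camera" (4x4, takes a point from camera to tool coordinates, whose origin is the TCP and whose axes are the tool frame's). Camera axes: x right, y down, z forward; pixel columns grow to the right and rows downward; lengths in m; the calibration is good to about 2 mm. A picture is of the moment at which its call begins: read the wrist's pose just before it. camera_info takes no time and is no camera call.
- order.finish_job(): hands the job in, once; it reports no verdict.
The state is a dict: "t": time; "joints": joint angles; "dq": joint speeds; "joint_torque": joint torques, N m; "ee_pos": TCP position; "ee_rot": TCP orientation; "ft_force": force on the tool from outside, world axes, zero at the start; "torque": the same for the moment, N m; "width": opening from 0.0 (shut) to 1.0 (fully open).
Only numpy, scipy, OpenCV 4.12 (cv2) and the standard library are available. Lean on these libraries where they do the work, as an engineer would, in place of code of your own. Each camera call takes 0.05 s, during which the arm holds its last target. There are 200 camera calls.

## Working session

There is one attempt and no reset: what is moved stays moved. The work goes in short steps, Python scripts to look and compute and a tool call to move; the robot and the scene stay as the last step left them, time stands still between calls to the robot, and variables do not carry over. Pictures are saved under pics/ and viewed, about 8 in all and at most 12, crops included, and the job is handed in when it is done.

Besides the shell and the picture viewer there is one more tool, called after "Emit:" as name(argument=value, ...) on one line, values as JSON. arm_command: Moves the arm, as the interface text tells. Its arguments: {"type":"object","properties":{"delta_pos":{"type":"array"},"roll":{"type":"array"},"hand":{"type":"array"},"newtons":{"type":"number"}},"required":["delta_pos","roll","hand"]}

```bash
mkdir -p pics; python3 - <<'E'
from rig import readout, vision, order, bot
import cv2, numpy as np
s=readout.state(); print({k:np.round(v,4).tolist() for k,v in s.items()}, bot.nose_length)
for n in("scene","top"):
    im=vision.read_camera(n); cv2.imwrite(f"pics/{n}0.png",cv2.resize(im[:,:,::-1],(800,600),interpolation=cv2.INTER_CUBIC))
    i=vision.camera_info(n); print(n,{k:np.round(v,4).tolist() for k,v in i.items()})
print(np.round(vision.camera_info("wrist")["tool_from_camera"],4).tolist())
E
```

```text
{'t': 0.0, 'joints': [1.0542, 0.2593, 1.5361, 0.0, 1.348, -0.2028], 'dq': [0.0023, 0.0001, -0.001, 0.001, -0.0024, -0.0005], 'joint_torque': [0.0014, -43.7317, -28.4005, 0.0719, 0.0414, -0.0001], 'ee_pos': [0.1695, 0.5226, 0.2087], 'ee_rot': [-0.5717, 0.5723, 0.4151, -0.4163], 'ft_force': [0.0463, -1.1364, -0.3829], 'torque': [0.0019, -0.0027, 0.0147], 'width': 0.9997} 0.022
scene {'vertical_fov': 47.9633, 'cx': 253.2419, 'cy': 191.1892, 'dist_coeffs': [-0.1111, 0.0, 0.0, 0.0, 0.0], 'R': [[0.8241, 0.5664, -0.007], [0.33, -0.4901, -0.8068], [-0.4604, 0.6626, -0.5908]], 't': [-0.4742, -0.0813, 1.5925]}
top {'vertical_fov': 52.7285, 'cx': 256.7457, 'cy': 198.822, 'dist_coeffs': [-0.0945, 0.0, 0.0, 0.0, 0.0], 'R': [[-0.0111, -0.9999, -0.0075], [-0.9856, 0.0122, -0.1687], [0.1688, 0.0055, -0.9856]], 't': [0.0055, 0.5811, 1.1456]}
[[1.0, 0.0006, 0.0, -0.0001], [0.0002, -0.2863, 0.9582, -0.1749], [0.0006, -0.9582, -0.2863, 0.0804], [0.0, 0.0, 0.0, 1.0]]
```

View pics/scene0.png

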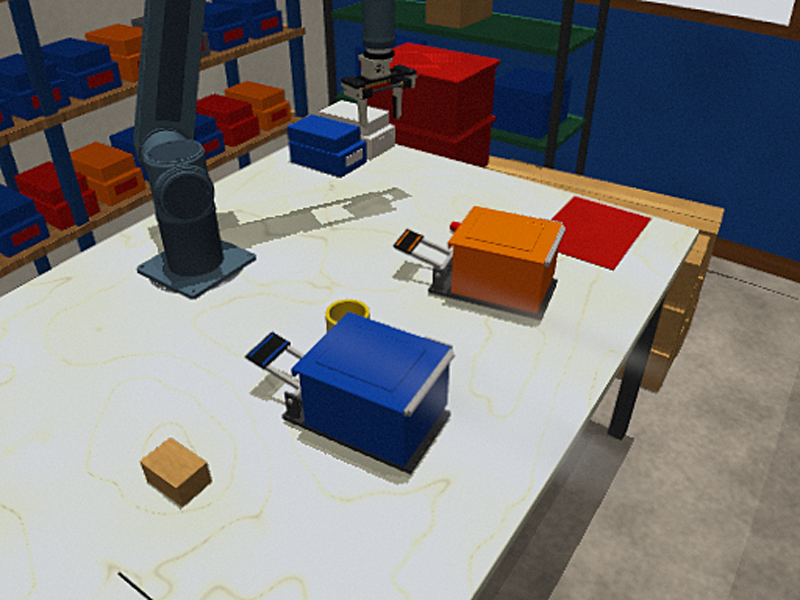

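View pics/top0.png

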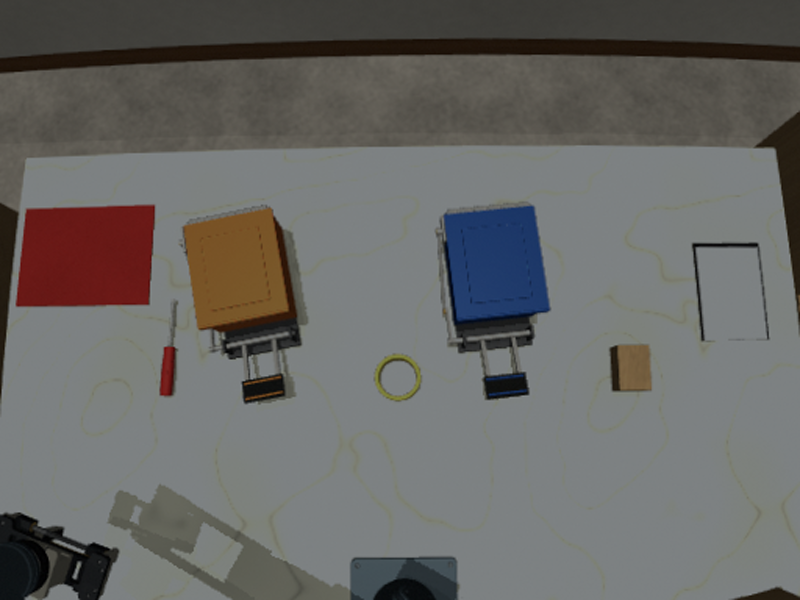

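The scene view shows blue at right-front, with its paddle near (268,350). The top view shows the blue paddle centre at (505,384) and the blue lid corners at about (445,212), (533,206), (549,311) and (456,322). The orange bin is on the left, with the tape roll between the two bins. I'll fit the blue pose next.

```bash
python3 - <<'E'
from rig import readout, vision
import cv2, numpy as np
from scipy.optimize import least_squares
from scipy.spatial.transform import Rotation as Ro
def proj(n,P):
    i=vision.camera_info(n); f=192/np.tan(np.radians(i["vertical_fov"]/2))
    K=np.array([[f,0,i["cx"]],[0,f,i["cy"]],[0,0,1.]])
    return cv2.projectPoints(np.array(P,float),cv2.Rodrigues(np.array(i["R"],float))[0],np.array(i["t"],float),K,np.array(i["dist_coeffs"],float))[0][:,0]*1.5625
M=np.array([[226,85,.148e3],[226,-85,148],[27,-85,148],[27,85,148],[-97,0,75]])/1e3
top=np.array([[445,212],[533,206],[549,311],[456,322],[505,384]])
sc=np.array([[346,315],[299,364],[268,350]]); si=[3,2,4]
def W(p,m): c,s=np.cos(p[2]),np.sin(p[2]); return np.c_[p[0]+c*m[:,0]-s*m[:,1],p[1]+s*m[:,0]+c*m[:,1],m[:,2]+.025]
r=least_squares(lambda p:np.r_[(proj("top",W(p,M))-top).ravel(),(proj("scene",W(p,M[si]))-sc).ravel()],[.5,-.2,0],loss='soft_l1')
p=r.x; print(p,np.round(r.fun.reshape(-1,2),1).tolist()); pad=W(p,M[4:])[0]; print("pad",pad)
s=readout.state(); q=s["ee_rot"]; R=Ro.from_quat(q,scalar_first=True).as_matrix(); print(R.round(3))
d=pad+[0,0,.022+.08]-s["ee_pos"]; print("delta world",d,"tool",R.T@d)
by=np.array([-np.sin(p[2]),np.cos(p[2]),0])
a=R.T@by; print("bin y in tool",a, "roll deg for tool x ->+-biny",[np.degrees(np.arctan2(-k*a[2],k*a[0])) for k in(1,-1)])
E
```

```text
[ 0.52491165 -0.18520161  0.09829184] [[-3.0, -0.0], [0.8, -3.5], [1.5, -2.2], [-0.3, -2.8], [1.1, 1.9], [2.1, -12.6], [-8.4, -4.9], [-1.4, -9.7]]
pad [ 0.42837985 -0.19472057  0.1       ]
[[ 0.309 -0.001 -0.951]
 [ 0.951 -0.001  0.309]
 [-0.002 -1.     0.   ]]
delta world [ 0.25889302 -0.71744012 -0.00681754] tool [-0.60248492  0.00761746 -0.46770321]
bin y in tool [ 0.91628778 -0.00131612  0.40051837] roll deg for tool x ->+-biny [np.float64(-23.610610208590273), np.float64(156.38938979140974)]
```

Emit:
arm_command(delta_pos=[[-0.032,-0.003,-0.025],[-0.032,-0.003,-0.025],[-0.032,-0.003,-0.025],[-0.032,-0.003,-0.025],[-0.032,0,-0.025],[-0.032,0,-0.025],[-0.032,0,-0.025],[-0.032,0,-0.025],[-0.032,0,-0.025],[-0.032,0,-0.025]], roll=[0,0,0,0,0,0,0,0,0,0], hand=[0,0,0,0,0,0,0,0,0,0])

```text
t: 1.1
ee_pos: [0.3087, 0.1401, 0.2215]
ee_rot: [-0.572, 0.572, 0.416, -0.416]
ft_force: [1.3, -0.2, 0.3]
width: 0.189
```

Emit:
arm_command(delta_pos=[[-0.032,0.002,-0.025],[-0.032,0.002,-0.025],[-0.032,0.002,-0.025],[-0.032,0.002,-0.025],[-0.032,0.002,-0.025],[-0.032,0.002,-0.025],[-0.032,0.002,-0.025],[-0.032,0.002,-0.025],[-0.027,0.002,-0.018],[0,0,0]], roll=[-3,-3,-3,-3,-3,-3,-3,-2.6,0,0], hand=[0,0,0,0,0,0,0,0,0,0])

```text
t: 2.1
ee_pos: [0.4948, -0.1644, 0.2023]
ee_rot: [0.476, -0.475, -0.523, 0.524]
ft_force: [-0.7, 0.0, 0.7]
width: 0.007
```

```bash
python3 - <<'E'
from rig import readout, vision
import cv2, numpy as np
from scipy.spatial.transform import Rotation as Ro
s=readout.state(); print({k:np.round(s[k],4).tolist() for k in("t","ee_pos","ft_force","width","joints")}); print(Ro.from_quat(s["ee_rot"],scalar_first=True).as_matrix().round(3))
im=vision.read_camera("wrist"); cv2.imwrite("pics/w1.png",cv2.resize(im[:,:,::-1],(800,600)))
i=vision.camera_info("wrist"); print({k:np.round(i[k],3).tolist() for k in("vertical_fov","cx","cy","dist_coeffs")})
E
```

```text
{'t': 2.1, 'ee_pos': [0.4948, -0.1644, 0.2023], 'ft_force': [-0.6812, 0.0393, 0.6656], 'width': 0.0066, 'joints': [-0.5346, 0.2126, 1.6137, -0.0006, 1.3157, -2.2009]}
[[-0.095 -0.001 -0.995]
 [ 0.995 -0.    -0.095]
 [-0.    -1.     0.001]]
{'vertical_fov': 59.679, 'cx': 250.255, 'cy': 185.625, 'dist_coeffs': [-0.072, 0.0, 0.0, 0.0, 0.0]}
```

View pics/w1.png

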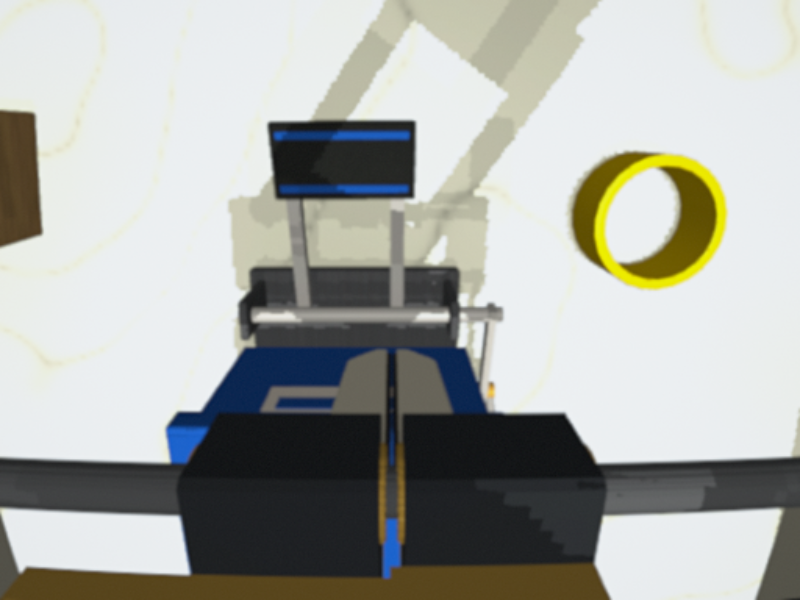

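The wrist view shows the paddle with corners (269,123), (415,121), (413,197) and (277,198). The fingers are too far ahead, over the lid edge, because the roll turned the shifts. I'll refine the paddle position from these corners.

```bash
python3 - <<'E'
from rig import readout, vision
import cv2, numpy as np
from scipy.optimize import least_squares
from scipy.spatial.transform import Rotation as Ro
s=readout.state(); R=Ro.from_quat(s["ee_rot"],scalar_first=True).as_matrix(); T=np.array(s["ee_pos"])
i=vision.camera_info("wrist"); C=np.array(i["tool_from_camera"]); Rc=R@C[:3,:3]; tc=T+R@C[:3,3]
f=192/np.tan(np.radians(i["vertical_fov"]/2)); K=np.array([[f,0,i["cx"]],[0,f,i["cy"]],[0,0,1.]])
def proj(P): return cv2.projectPoints(P,cv2.Rodrigues(Rc.T)[0],-Rc.T@tc,K,np.array(i["dist_coeffs"]))[0][:,0]*1.5625
px=np.array([[269,123],[415,121],[413,197],[277,198]],float)
L=np.array([[-22,-40],[-22,40],[22,40],[22,-40]])/1e3; ca,sa=np.cos(.25),np.sin(.25)
def W(p):
    m=np.c_[L[:,0]*ca,L[:,1],-L[:,0]*sa]; c,q=np.cos(p[2]),np.sin(p[2])
    return np.c_[p[0]+c*m[:,0]-q*m[:,1],p[1]+q*m[:,0]+c*m[:,1],m[:,2]+p[3]]
for free in(0,1):
    g=lambda p:np.r_[p[:3],p[3] if free else .1]
    r=least_squares(lambda p:(proj(W(g(p)))-px).ravel(),[.42,-.19,.1,.1]); p=g(r.x); print(p.round(4),r.fun.round(1))
    d=np.r_[p[:2],.15]-T; print("tool delta to 28mm above pad",(R.T@d).round(4))
E
```

```text
[ 0.4287 -0.1933  0.1019  0.1   ] [-7.6 -3.4  6.5 -3.   6.6  4.  -5.6  4.1]
tool delta to 28mm above pad [-0.0246  0.0524  0.0671]
[ 0.4298 -0.1955  0.1014  0.0738] [-0.2 -0.4 -0.4  0.2  0.3  0.1  0.4  0.1]
tool delta to 28mm above pad [-0.0268  0.0524  0.0663]
```

The free fit is near exact with the face at z≈0.074, so the plinth is low. The xy position agrees with the first fit, (0.429, -0.194). I'll move back over the paddle, then down.

Emit:
arm_command(delta_pos=[[-0.013,0,0.033],[-0.013,0,0.033],[0,0.028,0],[0,0.028,0],[0,0.028,0],[0,0,0]], roll=[0,0,0,0,0,0], hand=[0,0,0,0,0,0], newtons=20)

```text
t: 2.75
ee_pos: [0.4268, -0.1906, 0.1167]
ee_rot: [0.478, -0.472, -0.524, 0.524]
ft_force: [-0.6, 0.1, -1.5]
width: 0.006
```

```bash
python3 - <<'E'
from rig import readout, vision
import cv2, numpy as np
s=readout.state(); print({k:np.round(s[k],4).tolist() for k in("t","ee_pos","ft_force","width")})
im=vision.read_camera("wrist"); cv2.imwrite("pics/w2.png",cv2.resize(im[:,:,::-1],(640,480)))
E
```

```text
{'t': 2.75, 'ee_pos': [0.4268, -0.1906, 0.1167], 'ft_force': [-0.5639, 0.1108, -1.4883], 'width': 0.0062}
```

View pics/w2.png

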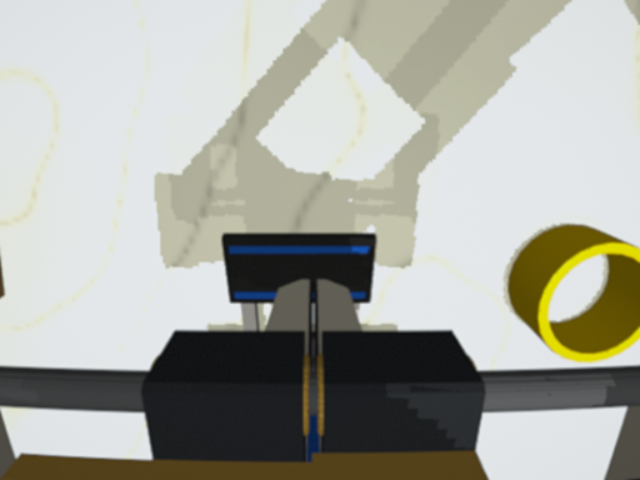

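The tips stand above the paddle, laterally about 6 mm off centre. I'll correct that and start pressing.

Emit:
arm_command(delta_pos=[[-0.003,0.005,0],[-0.003,0.005,0],[0,0.004,0],[0,0.003,0],[0,0.003,0],[0,0.003,0],[0,0.003,0],[0,0.003,0],[0,0.003,0],[0,0.003,0]], roll=[0,0,0,0,0,0,0,0,0,0], hand=[0,0,0,0,0,0,0,0,0,0])

```text
t: 3.8
ee_pos: [0.4306, -0.1997, 0.0843]
ee_rot: [0.475, -0.475, -0.524, 0.524]
ft_force: [-0.9, 0.0, -0.8]
width: 0.005
```

```bash
python3 - <<'E'
from rig import readout, vision
import cv2, numpy as np
s=readout.state(); print({k:np.round(s[k],4).tolist() for k in("t","ee_pos","ft_force","width")})
a=vision.read_camera("wrist")[150:,80:440]; b=vision.read_camera("scene")[130:,100:400]
cv2.imwrite("pics/c3.png",np.hstack([cv2.resize(a,(400,260)),cv2.resize(b,(400,260*1))])[:,:,::-1])
E
```

```text
{'t': 3.8, 'ee_pos': [0.4306, -0.1997, 0.0843], 'ft_force': [-0.8619, 0.004, -0.8435], 'width': 0.0046}
```

View pics/c3.png

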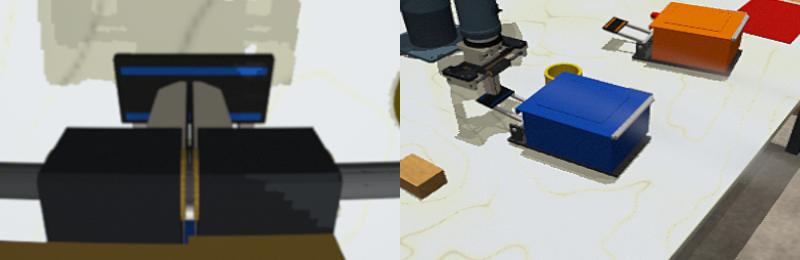

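```bash
cat > fit.py <<'E'
from rig import readout, vision
import cv2, numpy as np
from scipy.optimize import least_squares
from scipy.spatial.transform import Rotation as Ro
def fit(px):
    s=readout.state(); R=Ro.from_quat(s["ee_rot"],scalar_first=True).as_matrix(); T=np.array(s["ee_pos"])
    i=vision.camera_info("wrist"); C=np.array(i["tool_from_camera"]); Rc=R@C[:3,:3]; tc=T+R@C[:3,3]
    f=192/np.tan(np.radians(i["vertical_fov"]/2)); K=np.array([[f,0,i["cx"]],[0,f,i["cy"]],[0,0,1.]])
    proj=lambda P: cv2.projectPoints(P,cv2.Rodrigues(Rc.T)[0],-Rc.T@tc,K,np.array(i["dist_coeffs"]))[0][:,0]
    L=np.array([[-22,-40],[-22,40],[22,40],[22,-40]])/1e3
    def W(p):
        m=np.c_[L[:,0]*np.cos(p[4]),L[:,1],-L[:,0]*np.sin(p[4])]; c,q=np.cos(p[2]),np.sin(p[2])
        return np.c_[p[0]+c*m[:,0]-q*m[:,1],p[1]+q*m[:,0]+c*m[:,1],m[:,2]+p[3]]
    r=least_squares(lambda p:(proj(W(p))-px).ravel(),[.42,-.19,.1,.1,.2])
    print("x y yaw z tilt",r.x.round(4),r.fun.round(1)); tip=T+R@[0,.022,0]; print("tip",tip.round(4),"tip px",proj(tip[None]))
    print("pad in tool, from tip",(R.T@(r.x[[0,1,3]]-tip)).round(4))
E
python3 -c "
from fit import *
fit(np.array([[183.5,199.5],[324.8,199.5],[321,260],[188,260.7]]))"
```

```text
x y yaw z tilt [ 0.4316 -0.1968  0.1029  0.0791  0.1865] [-0.9 -0.1  1.4 -0.8 -2.2  0.6  1.7  0.4]
tip [ 0.4303 -0.1994  0.0621] tip px [[250.02935476 218.30912573]]
pad in tool, from tip [ 0.0025 -0.017  -0.0015]
```

```bash
python3 - <<'E'
from rig import readout, vision
import cv2, numpy as np
a=vision.read_camera("scene")[160:310,110:310]
cv2.imwrite("pics/s4.png",cv2.resize(a,(800,600),interpolation=cv2.INTER_CUBIC)[:,:,::-1])
s=readout.state(); print({k:np.round(s[k],4).tolist() for k in("t","ee_pos","ft_force","width","joint_torque")})
E
```

```text
{'t': 3.95, 'ee_pos': [0.4304, -0.1996, 0.0843], 'ft_force': [-0.5009, -0.8228, 0.0602], 'width': 0.0021, 'joint_torque': [-0.0047, -37.9527, -23.0139, -0.0557, 0.0221, 0.0001]}
```

View pics/s4.png

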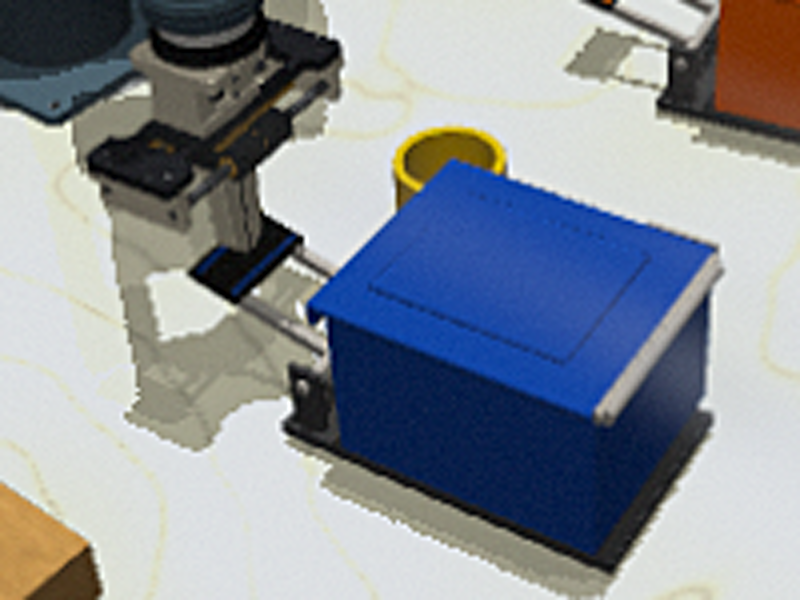

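The tips sit at or just above the paddle's middle at (245,250) in the crop. The lid is still shut and there is no force. The estimated heights disagree by about 1.5 cm, so I'll go on by feel.

Emit:
arm_command(delta_pos=[[0,0.003,0],[0,0.003,0],[0,0.003,0],[0,0,0]], roll=[0,0,0,0], hand=[0,0,0,0])

```text
t: 4.35
ee_pos: [0.4303, -0.1998, 0.0755]
ee_rot: [0.475, -0.475, -0.524, 0.524]
ft_force: [-2.1, -0.2, 5.8]
width: 0.007
```

```bash
python3 - <<'E'
from rig import readout, vision
import cv2, numpy as np
b=vision.read_camera("scene")[130:310,110:310]; a=vision.read_camera("wrist")[150:330,120:380]
cv2.imwrite("pics/c5.png",np.hstack([cv2.resize(a,(400,277)),cv2.resize(b,(400,277+83))[:277]])[:,:,::-1])
s=readout.state(); print({k:np.round(s[k],4).tolist() for k in("t","ee_pos","ft_force","width","joint_torque")})
E
```

```text
{'t': 4.45, 'ee_pos': [0.4304, -0.1997, 0.0758], 'ft_force': [-2.0874, 0.2617, 5.608], 'width': 0.0034, 'joint_torque': [0.3678, -36.005, -22.1258, 0.3476, -0.674, -0.0032]}
```

View pics/c5.png

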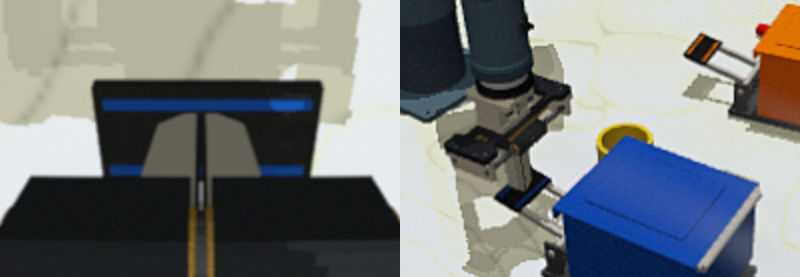

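Contact is felt (+5.7 N) with the tips centred on the paddle. I'll press on gradually.

Emit:
arm_command(delta_pos=[[0,0.002,0],[0,0.003,0],[0,0.003,0],[0,0.003,0],[0,0.003,0],[0,0.003,0],[0,0.003,0]], roll=[0,0,0,0,0,0,0], hand=[0,0,0,0,0,0,0])

```text
t: 5.15
ee_pos: [0.43, -0.1999, 0.0557]
ee_rot: [0.475, -0.475, -0.524, 0.524]
ft_force: [-4.4, -1.3, 4.6]
width: 0.002
```

```bash
python3 - <<'E'
from rig import readout, vision
import cv2, numpy as np
b=vision.read_camera("scene")[80:320,110:350]
cv2.imwrite("pics/c6.png",cv2.resize(b,(600,600))[:,:,::-1])
s=readout.state(); print({k:np.round(s[k],4).tolist() for k in("t","ee_pos","ft_force")})
E
```

```text
{'t': 5.2, 'ee_pos': [0.43, -0.1998, 0.0553], 'ft_force': [-2.9495, -0.9607, 4.7584]}
```

View pics/c6.png

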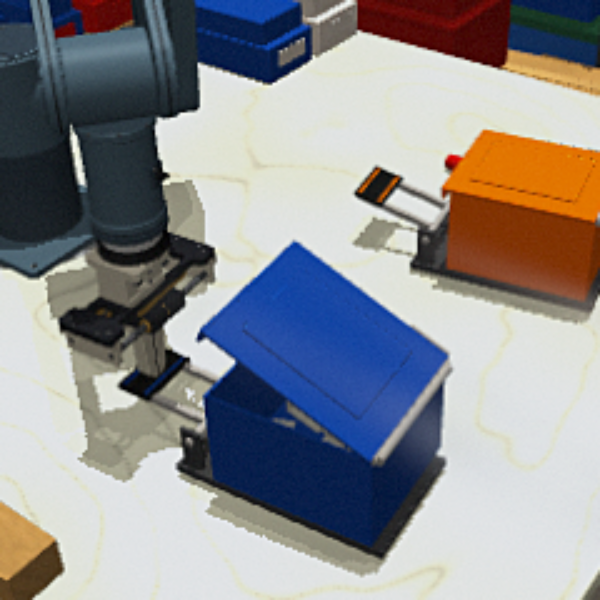

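The lid is opening, at about 0.4 rad, and the load is a steady 5 N.

Emit:
arm_command(delta_pos=[[0,0.003,0],[0,0.003,0],[0,0.003,0],[0,0.003,0],[0,0.003,0],[0,0.002,0],[0,0.002,0],[0,0,0]], roll=[0,0,0,0,0,0,0,0], hand=[0,0,0,0,0,0,0,0])

```text
t: 6.0
ee_pos: [0.4311, -0.1997, 0.0364]
ee_rot: [-0.475, 0.475, 0.524, -0.524]
ft_force: [-0.0, 0.8, 2.1]
width: 0.004
```

Emit:
arm_command(delta_pos=[[0,0.002,0],[0,0.001,0],[0,0,0]], roll=[0,0,0], hand=[0,0,0])

```text
t: 6.3
ee_pos: [0.4312, -0.1998, 0.0336]
ee_rot: [-0.475, 0.475, 0.524, -0.524]
ft_force: [0.9, 0.2, 4.0]
width: 0.006
```

```bash
python3 - <<'E'
from rig import readout, vision
import cv2, numpy as np
b=vision.read_camera("scene")[80:320,110:350]
cv2.imwrite("pics/c7.png",cv2.resize(b,(600,600))[:,:,::-1])
s=readout.state(); print({k:np.round(s[k],4).tolist() for k in("t","ee_pos","ft_force")})
E
```

```text
{'t': 6.35, 'ee_pos': [0.4311, -0.1998, 0.0337], 'ft_force': [2.1818, 0.3406, 3.5478]}
```

View pics/c7.png

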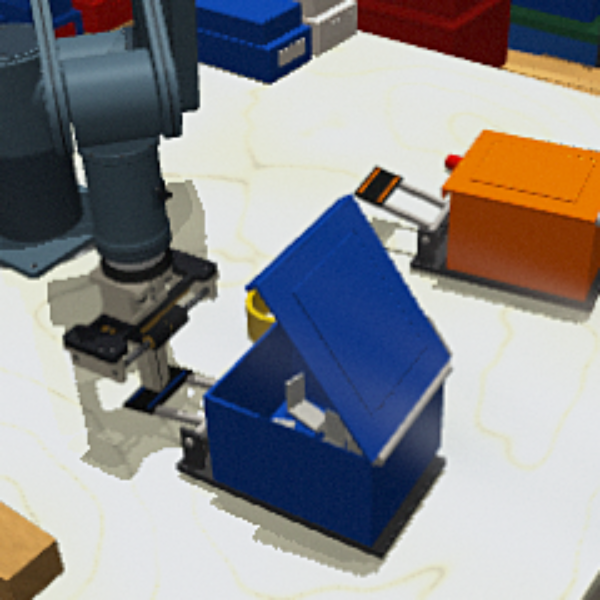

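The lid is near 0.85 rad and not yet on the stop. I'll continue in small steps until the force rises.

Emit:
arm_command(delta_pos=[[0,0.0015,0],[0,0.0015,0],[0,0,0]], roll=[0,0,0], hand=[0,0,0])

```text
t: 6.65
ee_pos: [0.4312, -0.1999, 0.0315]
ee_rot: [-0.474, 0.475, 0.524, -0.524]
ft_force: [0.5, 2.2, 12.0]
width: 0.006
```

Emit:
arm_command(delta_pos=[[0,0.0015,0],[0,0.0015,0],[0,0,0]], roll=[0,0,0], hand=[0,0,0])

```text
t: 6.95
ee_pos: [0.4315, -0.2, 0.0308]
ee_rot: [-0.474, 0.476, 0.524, -0.524]
ft_force: [-5.7, 6.2, 36.9]
width: 0.007
```

Emit:
arm_command(delta_pos=[[0,0.0015,0],[0,0.0015,0],[0,0,0]], roll=[0,0,0], hand=[0,0,0])

```text
t: 7.25
ee_pos: [0.4316, -0.2001, 0.0301]
ee_rot: [-0.473, 0.476, 0.524, -0.524]
ft_force: [-12.6, 10.5, 61.5]
width: 0.001
```

That is the stop (force 61 N). I'll back off to a modest force and hold.

Emit:
arm_command(delta_pos=[[0,-0.002,0],[0,-0.002,0],[0,0,0],[0,0,0],[0,0,0],[0,0,0],[0,0,0],[0,0,0],[0,0,0],[0,0,0]], roll=[0,0,0,0,0,0,0,0,0,0], hand=[0,0,0,0,0,0,0,0,0,0])

```text
t: 8.25
ee_pos: [0.4314, -0.2, 0.031]
ee_rot: [-0.474, 0.476, 0.524, -0.524]
ft_force: [-3.2, 5.1, 27.3]
width: 0.007
```

```bash
python3 - <<'E'
from rig import readout, vision
import cv2, numpy as np
b=vision.read_camera("scene")[80:320,110:350]; 
cv2.imwrite("pics/c8.png",cv2.resize(b,(600,600))[:,:,::-1])
s=readout.state(); print({k:np.round(s[k],4).tolist() for k in("t","ee_pos","ft_force")})
E
```

```text
{'t': 8.3, 'ee_pos': [0.4314, -0.2, 0.031], 'ft_force': [-3.8564, 5.3528, 27.67]}
```

View pics/c8.png

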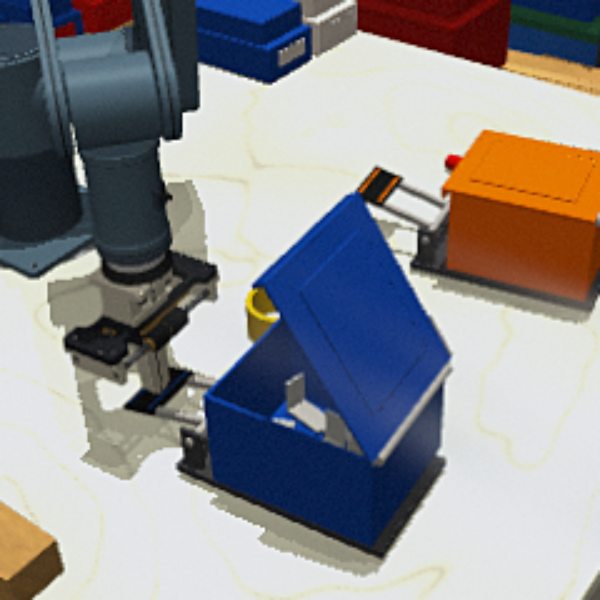

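```bash
python3 - <<'E'
from rig import vision
import cv2, numpy as np
from scipy.optimize import least_squares
i=vision.camera_info("scene"); f=192/np.tan(np.radians(i["vertical_fov"]/2))
K=np.array([[f,0,i["cx"]],[0,f,i["cy"]],[0,0,1.]])
proj=lambda P:cv2.projectPoints(P,cv2.Rodrigues(np.array(i["R"],float))[0],np.array(i["t"],float),K,np.array(i["dist_coeffs"],float))[0][:,0]
px=np.array([[352,195],[255,290],[451,357],[377,463]])/2.5+[110,80]
def W(p):
    x,y,w,z,a=p; P=[]
    for r in(198,0):
        for yy in(.085,-.085):
            m=np.array([.225-r/1e3*np.cos(a)-.006*np.sin(a)*-1*0,yy,.145+r/1e3*np.sin(a)]); P.append([x+m[0]*np.cos(w)-m[1]*np.sin(w),y+m[0]*np.sin(w)+m[1]*np.cos(w),m[2]+z])
    return np.array(P)
for wt in(50,500):
    r=least_squares(lambda p:np.r_[(proj(W(p))-px).ravel(),wt*np.array([p[0]-.525,p[1]+.19,p[2]-.1,p[3]-.01])],[.525,-.19,.1,.01,.9]); print(r.x.round(3),r.fun.round(1))
E
```

```text
[ 0.534 -0.188  0.107  0.008  0.937] [-0.6  0.5  0.6 -0.7  0.6  0.  -0.6  0.3  0.5  0.1  0.4 -0.1]
[ 0.531 -0.188  0.101  0.008  0.956] [-0.6 -0.1  0.1 -1.4 -0.6  0.  -2.3  0.1  2.9  1.   0.3 -1. ]
```

Emit:
arm_command(delta_pos=[[0,0,0],[0,0,0],[0,0,0],[0,0,0],[0,0,0],[0,0,0],[0,0,0],[0,0,0],[0,0,0],[0,0,0]], roll=[0,0,0,0,0,0,0,0,0,0], hand=[0,0,0,0,0,0,0,0,0,0])

```text
t: 9.3
ee_pos: [0.4314, -0.2, 0.031]
ee_rot: [-0.474, 0.476, 0.524, -0.524]
ft_force: [-3.1, 3.8, 26.7]
width: 0.005
```

Emit:
arm_command(delta_pos=[[0,0,0],[0,0,0],[0,0,0],[0,0,0],[0,0,0],[0,0,0],[0,0,0],[0,0,0],[0,0,0],[0,0,0]], roll=[0,0,0,0,0,0,0,0,0,0], hand=[0,0,0,0,0,0,0,0,0,0])

```text
t: 10.3
ee_pos: [0.4313, -0.1999, 0.031]
ee_rot: [-0.474, 0.476, 0.524, -0.524]
ft_force: [-3.2, 4.2, 27.1]
width: 0.001
```

The lid fits at about 0.95 rad, on the stop, and has been held for more than 3 s. I'll hold a little longer, then ease up at 1.5 mm per row.

Emit:
arm_command(delta_pos=[[0,0,0],[0,0,0],[0,0,0],[0,0,0],[0,-0.001,0],[0,-0.001,0],[0,-0.0015,0],[0,-0.0015,0],[0,-0.0015,0],[0,-0.0015,0]], roll=[0,0,0,0,0,0,0,0,0,0], hand=[0,0,0,0,0,0,0,0,0,0])

```text
t: 11.3
ee_pos: [0.4302, -0.1998, 0.0365]
ee_rot: [0.475, -0.475, -0.524, 0.524]
ft_force: [0.4, -1.7, 2.9]
width: 0.006
```

Emit:
arm_command(delta_pos=[[0,-0.0015,0],[0,-0.0015,0],[0,-0.0015,0],[0,-0.0015,0],[0,-0.0015,0],[0,-0.0015,0],[0,-0.0015,0],[0,-0.0015,0],[0,-0.0015,0],[0,-0.0015,0]], roll=[0,0,0,0,0,0,0,0,0,0], hand=[0,0,0,0,0,0,0,0,0,0])

```text
t: 12.3
ee_pos: [0.4304, -0.1994, 0.0516]
ee_rot: [-0.475, 0.475, 0.524, -0.524]
ft_force: [-3.2, -0.3, 3.4]
width: 0.004
```

Emit:
arm_command(delta_pos=[[0,-0.0015,0],[0,-0.0015,0],[0,-0.0015,0],[0,-0.0015,0],[0,-0.0015,0],[0,-0.0015,0],[0,-0.0015,0],[0,-0.0015,0],[0,-0.0015,0],[0,-0.0015,0]], roll=[0,0,0,0,0,0,0,0,0,0], hand=[0,0,0,0,0,0,0,0,0,0])

```text
t: 13.3
ee_pos: [0.4314, -0.1998, 0.0669]
ee_rot: [-0.474, 0.475, 0.524, -0.524]
ft_force: [3.4, 3.4, 3.7]
width: 0.004
```

Emit:
arm_command(delta_pos=[[0,-0.001,0],[0,-0.001,0],[0,-0.001,0],[0,-0.001,0],[0,-0.001,0],[0,-0.001,0],[0,-0.001,0],[0,-0.001,0],[0,-0.001,0],[0,-0.001,0]], roll=[0,0,0,0,0,0,0,0,0,0], hand=[0,0,0,0,0,0,0,0,0,0])

```text
t: 14.3
ee_pos: [0.4307, -0.2, 0.0767]
ee_rot: [0.475, -0.475, -0.524, 0.524]
ft_force: [5.0, -0.5, 3.9]
width: 0.006
```

Emit:
arm_command(delta_pos=[[0,-0.001,0],[0,-0.001,0],[0,-0.001,0],[0,-0.001,0],[0,-0.001,0],[0,-0.001,0],[0,-0.001,0],[0,-0.001,0],[0,-0.001,0],[0,-0.001,0]], roll=[0,0,0,0,0,0,0,0,0,0], hand=[0,0,0,0,0,0,0,0,0,0])

```text
t: 15.3
ee_pos: [0.4306, -0.1997, 0.0867]
ee_rot: [0.475, -0.475, -0.524, 0.524]
ft_force: [-0.6, -0.6, 1.3]
width: 0.003
```

Emit:
arm_command(delta_pos=[[0,-0.01,0],[0,-0.02,0.005],[0,-0.03,0.005],[0,-0.03,0],[0,0,0]], roll=[0,0,0,0,0], hand=[0,0,0,0,0])

```text
t: 15.8
ee_pos: [0.4228, -0.2024, 0.1812]
ee_rot: [-0.472, 0.478, 0.524, -0.524]
ft_force: [0.3, 0.5, -0.2]
width: 0.004
```

```bash
python3 - <<'E'
from rig import readout, vision
import cv2, numpy as np
b=vision.read_camera("scene"); c=vision.read_camera("top")
cv2.imwrite("pics/c9.png",np.hstack([cv2.resize(b[80:320,60:350],(400,331)),cv2.resize(c[100:300,80:440],(400,222+109))])[:,:,::-1])
# change vs start
for n,im in(("scene",b),("top",c)):
    o=cv2.resize(cv2.imread(f"pics/{n}0.png")[:,:,::-1],(512,384),interpolation=cv2.INTER_AREA); d=cv2.absdiff(o,im).max(2)
    for nm,(x0,y0,x1,y1) in ({"tape":(235,220,275,262),"carton":(388,218,420,253),"driver":(98,188,118,258),"bluelid":(278,128,354,208),"orangelid":(118,130,190,210)} if n=="top" else {"bluelid":(185,195,295,300),"carton":(85,275,140,330)}).items(): print(n,nm,(d[y0:y1,x0:x1]>50).mean().round(4))
s=readout.state(); print({k:np.round(s[k],4).tolist() for k in("t","ee_pos","ft_force")})
E
```

```text
scene bluelid 0.0016
scene carton 0.0
top tape 0.0
top carton 0.3804
top driver 0.0
top bluelid 0.0025
top orangelid 0.0
{'t': 15.9, 'ee_pos': [0.421, -0.2009, 0.1775], 'ft_force': [0.5631, -0.0241, -0.6325]}
```

View pics/c9.png

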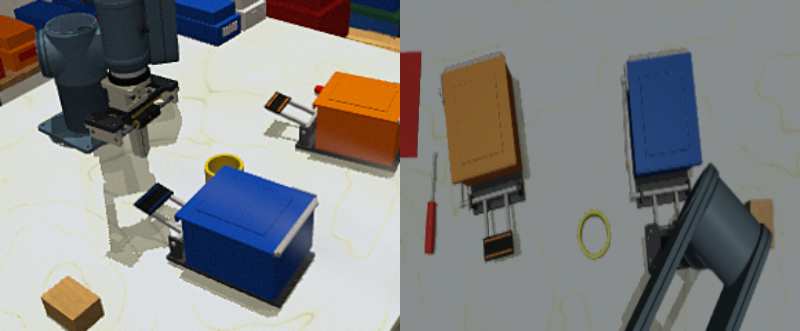

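The blue lid is shut with its lever back at rest, and the tool stands clear. The orange lid, tape roll and screwdriver match the start pictures. The carton is hidden by the arm in the top view, but the scene view shows it unchanged. I'll let things settle briefly and hand in.

Emit:
arm_command(delta_pos=[[0,0,0],[0,0,0],[0,0,0],[0,0,0],[0,0,0]], roll=[0,0,0,0,0], hand=[0,0,0,0,0])

```text
t: 16.4
ee_pos: [0.4205, -0.2005, 0.1762]
ee_rot: [0.475, -0.475, -0.524, 0.524]
ft_force: [-0.9, -0.5, -0.3]
width: 0.005
```

```bash
python3 -c "
from rig import order
print(order.finish_job())"
```

```text
the job is handed in; nothing more can be done
None
```

I pressed the blue lever down with closed fingertips until it hit its stop, held it about 3.7 s, and eased it back up over about 4 s. The lid came down to shut with the fingers still on the paddle. Then I lifted clear and handed in at about 16.4 s. No verdict was reported.

**Open and hold:** the force jumped at the stop, peaking at 61 N, and I held at about 27 N. The lid angle fitted from the scene picture came to 0.94–0.96 rad. That is above the required 0.92 but rests on hand-read pixels.

**Last checks:** in the final pictures the blue lid matches its starting view, and the orange lid, tape roll and screwdriver are unchanged. The wrist force was near zero, with nothing touching.

**Disagreements:**
- **Carton:** the top-view comparison flagged it, but only because the arm hides it there. The scene view shows it unmoved.
- **Paddle height:** the camera estimate was about 15–20 mm above where I felt contact. I never explained this, so I pressed by force instead.
- **Approach:** turning the tool while moving carried the fingers over the front edge of the lid. By my estimate they cleared it by 7–30 mm. I saw no sign of contact.

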